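# Load the counter chiller and start it with its push dial

### The arm

A 6-joint arm with a two-finger parallel gripper is mounted at the origin on a cart in front of the work surface, level with it; the furniture and walls round the work are solid. World frame = base frame: x ahead of the robot, y to its left, z up, the work surface at z = 0. Lengths are in m, angles in rad, forces in N, time in s.
With the tool pointing down it reaches from about 0.375 to 0.9 m from the base axis. Payload 3.1 kg.
Tool frame: the origin (TCP) lies on the front face of the gripper's body, between the roots of the fingers; the fingertips stand 73 mm ahead of it and the grasp point (between the pads) lies 54 mm ahead of it; z points along the fingers, y is the line along which they close (so a half turn about z gives the same grasp; the last joint's range is limited). The gripper opens to 85 mm and grips with 20 to 120 N. Pads are 22 mm wide; open, the fingers measure 114 mm over their backs; the gripper's body (76 mm by 85 mm) begins 54 mm behind the grasp point. The pads swing forward as they close: fully open they stand 13 mm farther back than shut.
Start: joints at [-1.387, 0.527, 1.433, -0, 1.181, -0.178], TCP at [0.222, -0.584, 0.304] pointing down, gripper open.
Joint ranges: [-3.08, 3.08], [-0.75, 2.2], [0.22, 2.44], [-1.43, 4.57], [0, 2.65], [-2.85, 2.85]. Speed limits (rad/s): [2.79, 2.79, 3.14, 3.14, 3.14, 3.14].

### API

Orientations are given as a unit quaternion [x, y, z, w].
In Python, from rig import sense, grab_frame, camera_model, close_job gives the robot as it stands.
- The arm moves only by the tool step_arm, never from a script. Its argument "rows" is one flat list of numbers, 7 for each row, row after row: the shift along the world's x, y, z in mm, then the turn, a rotation vector about the world's x, y, z in rad, then the closure, from 0 (fully open) to 1 (shut). A call has 1 to 8 rows; each row is the pose to reach, as a shift and turn from the pose commanded when the call began; what a row does not reach only later rows make up. A row lasts 1/8 s, in which the tool goes at most 62.5 mm and 10.7 degrees, less where a joint would pass 70% of its speed; a pose out of reach is approached as far as the arm can. A call with a gripper value outside its range is refused whole. The fingers move at their own pace and stop on an object; the grip force is fixed at half the most. Time passes only in rows, so rows that repeat a pose let the fingers close. It gives the time, the measured TCP pose, the force, the opening and the grip force at its end, in the units of the state.
- sense(): the state, without advancing time (a new reading comes with each control period).
- grab_frame(name): name is "scene" or "side" or "wrist"; returns the picture (420x560x3 uint8, red, green, blue); there is no depth.
- camera_model(name): a dict with "mtx" (3x3 intrinsics, pixels), "D" ([k1, k2, p1, p2, k3] as OpenCV has them; the pictures are not rectified), "R" (3x3) and "t" (3): a world point X has camera coordinates R X + t. Camera axes: x right, y down, z forward; pixel columns grow to the right and rows downward; lengths in m; the calibration is good to about 2 mm. A picture is of the moment at which its call begins: read the wrist's pose just before it. camera_model takes no time and is no camera call; for the wrist camera it gives the pose at the moment of the call.
- close_job(): hands the job in; it is judged then, once.
The state is a dict: "time": time; "joints": joint angles; "joint_velocities": joint speeds; "joint_efforts": joint torques, N m; "tool_pos": TCP position; "orientation": TCP orientation; "ft_force": force on the tool from outside, world axes, zero at the start; "wrist_torque": the same for the moment, N m; "gripper_width": finger opening in m; "gripper_force": force on a finger pad.
Only numpy, scipy, OpenCV 4.12 (cv2) and the standard library are available. Lean on these libraries where they do the work, as an engineer would, in place of code of your own. Each camera call takes 0.05 s, during which the arm holds its last target. There are 200 camera calls.

### The job

Slide the tray with its two chocolate bars all the way into the chiller by its blue handle, keeping both bars on it. Then take the loose dial knob, turn its white pointer to the side of the spindle's flat (red dot) on top of the chiller, push it fully onto the spindle and press it down against the spring to the end of its travel. Finish while still holding it pressed down, and leave the jar, gift box and price card where they stand.

Things in the scene. Friction and masses are not known exactly. Their poses are not given: they have to be found in the camera images.
- chiller: White slim chiller, fixed, 150 (its x) x 170 (y) x 64 mm high, origin at the centre of its underside. Bay open at its -x face, floor is the counter: clear y -69 to +69, 36 mm high, mouth flared to 150 mm over the first 20 mm; back stop at x = +63. The tray goes in along +x, handle trailing, axes parallel to the chiller's; fully home its origin is at x = -3, y = 0. Dial on the steel top.
- tray: Loose aluminium tray, 132 x 132 mm, rim 14 mm high, floor 3 mm thick, about 0.35 kg plus two bars; it slides on the counter. Origin: centre of its underside. A blue upright fin handle sticks out at its -x side: along x from -66 to -125 mm, 12 mm wide in y, z from 6 to 34 mm.
- tray_grip (a point): Point to pinch on the blue fin of the tray: at (-108, 0, 22) mm in the tray's frame, same axes as the tray; the fin is 12 mm wide across its y, top 12 mm above this point. Close the fingers along the tray's y.
- bar_dark: Wrapped chocolate bar in a dark wrapper, 55 x 117 x 9 mm (long along its y), lying loose on the tray. Origin: centre of its underside.
- bar_red: Wrapped chocolate bar in a red wrapper, 55 x 117 x 9 mm (long along its y), lying loose on the tray. Origin: centre of its underside.
- dial_knob: Loose black knob standing on its skirt, 0.06 kg. Origin: centre of its underside, z up. Skirt 48 mm in diameter, z 0 to 20 mm; on it a bar grip 42 (x) x 12 mm (y), z 20 to 40 mm: pinch along y. D-shaped bore in the underside: 16 mm deep, radius 8.3, flat 4.4 mm from the axis at +x, chamfered mouth. White pointer line = +x, the flat's side.
- spindle_seat (a point): Centre of the spindle's seat shoulder (24 mm diameter, 10 mm above the bezel), 79 mm above the counter unpressed; moves down with the spindle. z up; +x and the bezel's red dot are on the side of the flat. Brass D-shaft: radius 7, flat 3 mm from the axis, rises 14 mm above, chamfered tip; it cannot turn. Knob fully on: its origin at this point, its x along this x.
- spindle (a joint): Downward travel of the spindle in m: 0 up, 0.006 at its stop. Spring: about 3 N to begin to move, 9 N at the stop; it comes back up when let go.
- mini_jar: Bystander: small white jar of sweets with a grey lid, 62 mm in diameter, 78 mm high, loose. Origin: centre of its underside.
- gift_box: Bystander: red ribboned gift box, 74 x 104 x 46 mm, loose. Origin: centre of its underside.
- price_tag: Bystander: black price card in a small oak block, 20 x 45 x 54 mm, loose. Origin: centre of its underside.
There are look-alikes about, which are no part of the job. Leave any green or orange look-alike of the dial_knob alone.

How it is judged:
On the way, in this order (a step that is already met when the one before it is completed fails the run):
1. the tray is fully home in the chiller with both bars on it (x of tray in the frame of chiller between -0.01 and 0.004 m and y of tray in the frame of chiller between -0.006 and 0.006 m and height (world z) of tray below 0.005 m and z of bar_dark in the frame of tray between -0.001 and 0.008 m and horizontal distance between each of bar_dark, bar_red and tray below 0.05 m and z of bar_red in the frame of tray between -0.001 and 0.008 m), for 0.2 s.
2. the knob is fully on the spindle (z of dial_knob in the frame of spindle_seat between -0.003 and 0.002 m and horizontal distance between dial_knob and spindle_seat below 0.003 m and angle between the x axis of dial_knob and the x axis of spindle_seat, either way round below 0.25 rad), for 0.1 s.
At the end, for the whole second after the job is handed in: Tray within 7 mm of the back stop, flat on the counter, both bars in it; knob turned to the flat (0.25 rad), its underside within 2 mm of the shoulder and 3 mm of the axis; spindle pressed down over 4 of its 6 mm, fingers still bearing on the knob with over 2 N (all of step 1 and all of step 2 and value of joint spindle above 0.004 m and contact force between the fingers and dial_knob above 2 N); the arm keeps its last pose, push and grip.
It fails at once if the jar is moved more than 20 mm (distance of mini_jar from where it was at the start of the episode above 0.02 m).
It fails at once if the gift box is moved more than 20 mm (distance of gift_box from where it was at the start of the episode above 0.02 m).
It fails at once if the price card is moved more than 20 mm (distance of price_tag from where it was at the start of the episode above 0.02 m).
It also fails if it takes over 61 s, if anything falls off the work surface, if the arm or the gripper's body presses on something with over 40 N, if the wrist force passes 120 N, or if a joint passes its speed limit or range.

## Working session

There is one attempt and no reset: what is moved stays moved. The work goes in short steps, Python scripts to look and compute and a tool call to move; the robot and the scene stay as the last step left them, time stands still between calls to the robot, and variables do not carry over. Pictures are saved under pics/ and viewed, at most 10 in all, crops included, and the job is handed in when it is done.

Besides the shell and the picture viewer there is one more tool, called as name(argument=value, ...), one argument or row to a line, values as JSON. step_arm: Moves the arm, as the interface text tells. Its arguments: {"type":"object","properties":{"rows":{"type":"array"}},"required":["rows"]}

```bash
mkdir -p pics
cat > h.py <<'E'
import numpy as np, cv2
from rig import sense, grab_frame, camera_model, close_job
def snap(cam,fn=None):
    m=camera_model(cam); im=grab_frame(cam)
    np.savez(f'{fn or cam}.npz',im=im,**{k:np.array(m[k]) for k in('mtx','D','R','t')})
    if fn: cv2.imwrite(f'pics/{fn}.png',im[:,:,::-1])
    return im,m
def ray(m,uv):
    p=cv2.undistortPoints(np.array(uv,float).reshape(-1,1,2),np.array(m['mtx']),np.array(m['D'])).reshape(-1,2)
    R=np.array(m['R']);d=np.c_[p,np.ones(len(p))]@R
    return -R.T@np.array(m['t']),d
def onz(m,uv,z):
    c,d=ray(m,uv); z=np.broadcast_to(z,len(d)); return c+d*((z-c[2])/d[:,2])[:,None]
E
python3 - <<'E'
from h import *
for c in('scene','side'):
    im,m=snap(c,c+'0'); print(c,-np.array(m['R']).T@m['t'])
print(sense())
E
```

```text
scene [-0.25016218  0.75002777  0.69959135]
side [ 0.55368798 -1.05943255  0.69745345]
{'time': 0.1, 'joints': array([-1.38650430e+00,  5.28404411e-01,  1.43376957e+00, -1.53524541e-05,
        1.18141308e+00, -1.78504613e-01]), 'joint_velocities': array([-0.00139848, -0.000298  , -0.0026393 , -0.00167389,  0.00031986,
       -0.00028478]), 'joint_efforts': array([-2.63431696e-05, -4.43305600e+01, -1.78585678e+01, -1.07427056e-04,
        3.89685025e-03,  2.64333494e-05]), 'tool_pos': array([ 0.22173448, -0.58380639,  0.30301362]), 'orientation': array([ 9.83591375e-01,  1.80407908e-01, -9.98427830e-06, -9.97178093e-04]), 'ft_force': array([-0.56193386,  1.181193  , -0.19430274]), 'wrist_torque': array([-0.0027027 ,  0.00880533, -0.00915332]), 'gripper_force': 0.0, 'gripper_width': 0.08534746759918133}
```

View pics/scene0.png

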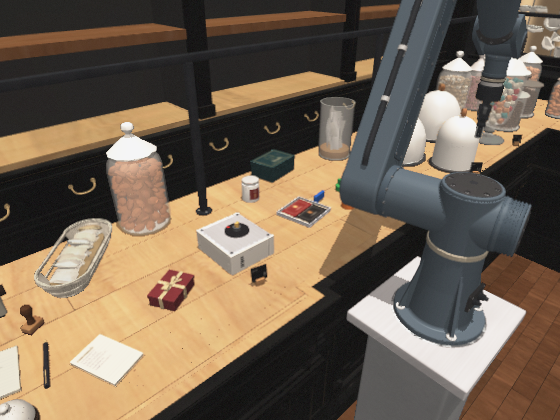

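View pics/side0.png

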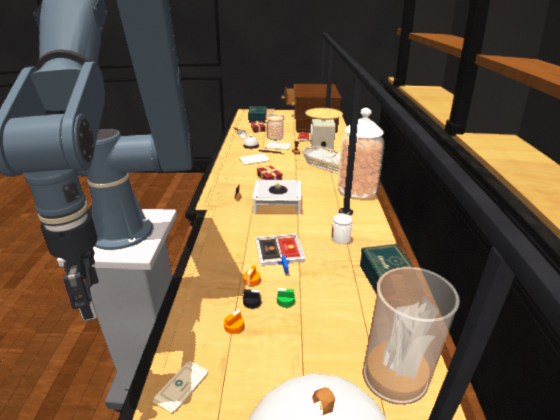

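The scene view shows the chiller at about (236,243), the tray at (304,211) and the gift box, card and jar around them. The side view shows the tray at (280,249), its fin at (286,265), the black knob at (252,298) and the look-alikes at (251,277), (234,322) and (286,297).

Run:
```python
from h import *
s=np.load('side0.npz');im=s['im']
cv2.imwrite('pics/c1.png',cv2.resize(im[165:315,200:400,::-1],None,fx=4,fy=4,interpolation=cv2.INTER_CUBIC))
```

```text
(no output)
```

View pics/c1.png

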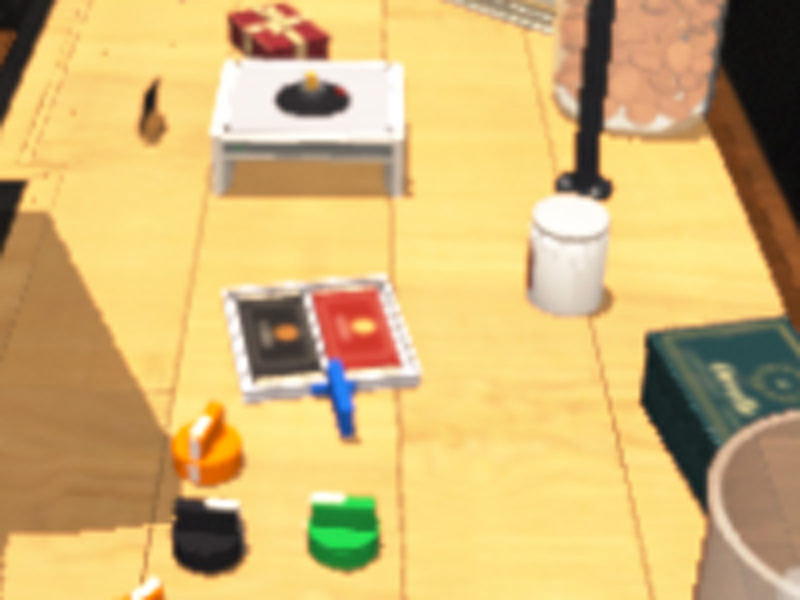

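The crop shows the chiller top with corners at about (226,62), (404,64), (406,138) and (212,138). The red dot is on its right, at (341,92). The tray rim corners are at (224,288), (386,276), (418,374) and (245,389), the fin's far end is at (345,410), and the black knob is at (208,530) with its pointer to the right.

Run:
```python
from h import *
s=np.load('side0.npz')
f=lambda pts,z:np.round(onz(s,np.array(pts)/4+[200,165],z)*1000,0)[:,:2]
print('chiller',f([(226,62),(404,64),(406,138),(212,138)],.064).tolist())
print('tray',f([(224,288),(386,276),(418,374),(245,389)],.014).tolist())
print('fin',f([(338,365),(345,410)],.034).tolist())
print('spindle tip, dot',f([(312,75)],.093).tolist(),f([(312,97),(341,92)],.069).tolist())
print('black',f([(208,500)],.04).tolist(),f([(176,500),(238,505)],.04).tolist(),'green',f([(343,498)],.04).tolist(),'orange',f([(210,412),(145,588)],.04).tolist())
print('jar',f([(571,215)],.078).tolist(),'card',f([(152,130)],.0).tolist(),'gift',f([(278,30)],.046).tolist())
```

```text
chiller [[439.0, 275.0], [609.0, 276.0], [606.0, 126.0], [438.0, 122.0]]
tray [[459.0, -37.0], [588.0, -16.0], [609.0, -146.0], [484.0, -167.0]]
fin [[551.0, -164.0], [556.0, -215.0]]
spindle tip, dot [[523.0, 189.0]] [[523.0, 193.0], [549.0, 204.0]]
black [[470.0, -317.0]] [[450.0, -317.0], [490.0, -321.0]] green [[556.0, -312.0]] orange [[464.0, -228.0], [440.0, -395.0]]
jar [[730.0, -23.0]] card [[367.0, 256.0]] gift [[483.0, 391.0]]
```

step_arm(
  rows=[310,354,0,0,0,1.38,0,310,354,0,0,0,1.38,0,310,354,0,0,0,1.38,0,310,354,0,0,0,1.38,0,310,354,0,0,0,1.38,0,310,354,0,0,0,1.38,0,310,354,0,0,0,1.38,0,310,354,0,0,0,1.38,0],
)

```text
time: 1.1
tool_pos: [0.5332, -0.2274, 0.3035]
orientation: [0.642, 0.767, 0.0, -0.0]
ft_force: [0.0, 0.3, -0.4]
gripper_width: 0.0853
gripper_force: 0.0
```

Run:
```python
from h import *
im,m=snap('wrist','w1'); print(sense()['tool_pos'],sense()['time'],-np.array(m['R']).T@m['t'])
```

```text
[ 0.53498464 -0.22518982  0.30358203] 1.15 [ 0.51775707 -0.14590568  0.3732154 ]
```

View pics/w1.png

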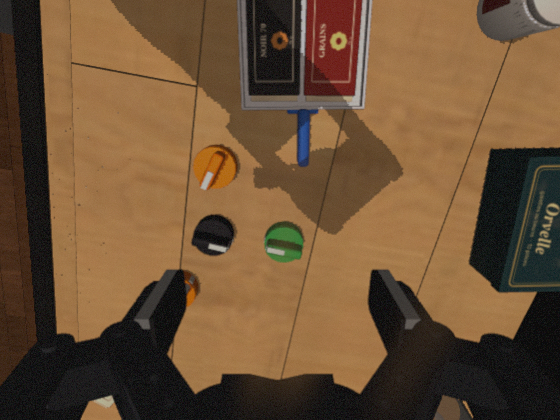

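The wrist view shows the fin at about (304,138), nearly vertical, with the tray edge at row 105. The black knob is at (213,235), with a white pointer end at (217,247).

```bash
cat >> h.py <<'E'
def blobs(im,lo,hi,amin=20):
    hsv=cv2.cvtColor(im,cv2.COLOR_RGB2HSV); k=cv2.inRange(hsv,lo,hi)
    c,_=cv2.findContours(k,cv2.RETR_EXTERNAL,cv2.CHAIN_APPROX_NONE)
    return sorted([x for x in c if cv2.contourArea(x)>amin],key=cv2.contourArea,reverse=True)
E
python3 - <<'E'
from h import *
s=np.load('w1.npz');im=s['im']
for c in blobs(im,(105,150,60),(125,255,255))[:2]:
    r=c.reshape(-1,2); P=onz(s,r,.034)[:,:2]*1000
    print('fin',cv2.minAreaRect(P.astype(np.float32)), r.min(0),r.max(0))
sub=im.copy(); sub[:205]=0; sub[262:]=0; sub[:,:185]=0; sub[:,242:]=0
hsv=cv2.cvtColor(sub,cv2.COLOR_RGB2HSV)
blk=(sub.max(2)<60); blk[:205]=0;blk[262:]=0;blk[:,:185]=0;blk[:,242:]=0
c=max(cv2.findContours(blk.astype(np.uint8),cv2.RETR_EXTERNAL,cv2.CHAIN_APPROX_NONE)[0],key=cv2.contourArea)
print('knob px',cv2.minEnclosingCircle(c), onz(s,[cv2.minEnclosingCircle(c)[0]],.015)*1000)
w=blobs(sub,(0,0,140),(179,70,255),5)
for x in w: print('white',cv2.minAreaRect(x),cv2.minAreaRect((onz(s,x.reshape(-1,2),.04)[:,:2]*1000).astype(np.float32)))
# tray near edge
print(onz(s,[(241,107),(364,107)],.014)*1000)
E
python3 - <<'E'
import cv2
im=cv2.imread('pics/w1.png')
cv2.imwrite('pics/c2.png',cv2.resize(im[120:270,170:350],None,fx=4,fy=4,interpolation=cv2.INTER_CUBIC))
E
```

```text
fin ((549.6165161132812, -179.62802124023438), (28.4078426361084, 52.057411193847656), 10.203315734863281) [288 110] [316 161]
knob px ((212.0, 234.5), 21.731412887573242) [[ 468.16291854 -315.83779217   15.        ]]
white ((216.94119262695312, 247.73533630371094), (16.73495864868164, 4.365641117095947), 14.03624439239502) ((479.08831787109375, -319.4401550292969), (5.58329963684082, 18.998367309570312), 84.55028533935547)
[[ 481.7768336  -163.02087251   14.        ]
 [ 611.18164767 -139.72900348   14.        ]]
```

View pics/c2.png

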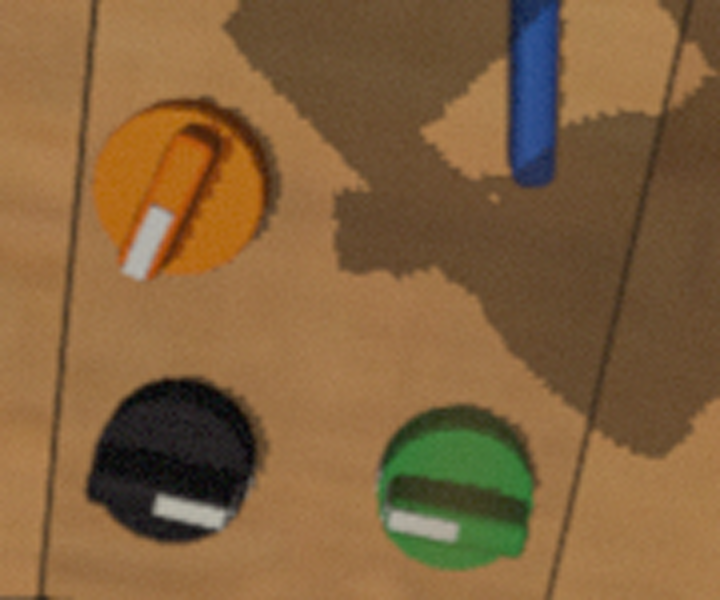

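The enlarged crop confirms the fin's end at crop (533,180) and the black knob's pointer toward image right. That pointer is at about -5.5° in the world.

Run:
```python
from h import *
s=np.load('w1.npz')
print(onz(s,[(303.2,163),(304.5,125)],.034)*1000, sense()['tool_pos'])
```

```text
[[ 557.15262598 -206.90395466   34.        ]
 [ 550.46881956 -168.04195865   34.        ]] [ 0.53498464 -0.22518982  0.30358203]
```

step_arm(
  rows=[22,38,-60,0,0,0,0.45,22,38,-120,0,0,0,0.45,22,38,-170,0,0,0,0.45,22,38,-170,0,0,0,0.45,22,38,-170,0,0,0,0.45],
)

```text
time: 1.78
tool_pos: [0.5546, -0.1931, 0.1353]
orientation: [0.644, 0.765, 0.0, 0.001]
ft_force: [-0.2, 0.0, -0.2]
gripper_width: 0.0469
gripper_force: 0.0
```

Run:
```python
from h import *
im,m=snap('wrist','w2'); print(sense()['tool_pos'],sense()['gripper_width'],sense()['orientation'])
for c in blobs(im,(105,150,60),(125,255,255))[:2]:
    r=c.reshape(-1,2);P=onz(m,r,.034)*1000
    print(r.min(0),r.max(0)); 
    for v in range(r[:,1].min(),r[:,1].max()+1,15):
        q=r[r[:,1]==v]; print(v,q[:,0].min(),q[:,0].max(),onz(m,[(q[:,0].mean() if 0 else (q[:,0].min()+q[:,0].max())/2,v)],.034)[0,:2]*1000)
```

```text
[ 0.55520628 -0.19341988  0.13650682] 0.047084987061785905 [6.43923171e-01 7.65086068e-01 4.16057407e-04 2.46681387e-03]
[250 171] [285 224]
171 259 281 [ 542.75508764 -149.94038315]
186 268 284 [ 547.3867975  -157.67626862]
201 268 281 [ 548.03478143 -166.37250069]
216 269 274 [ 547.86404778 -175.49531317]
```

View pics/w2.png

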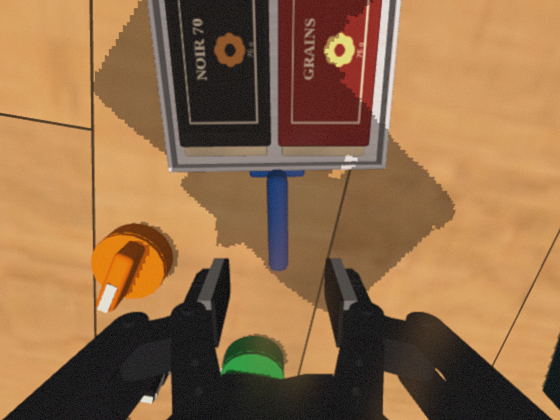

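The close view shows the fin centred between the fingers at column 278, with its end at row about 269. I'll descend; the lateral alignment is good.

Run:
```python
from h import *
s=np.load('w2.npz')
print(onz(s,[(278,268),(277.5,200)],.034)*1000,onz(s,[(170,168),(386,165)],.014)*1000)
```

```text
[[ 557.25190148 -207.82413687   34.        ]
 [ 549.58677145 -165.50858745   34.        ]] [[ 483.39729157 -162.90379281   14.        ]
 [ 611.34787856 -138.91921995   14.        ]]
```

step_arm(
  rows=[-1,1,-30,0,0,0,0.45,-1,1,-54,0,0,0,0.45,-1,1,-54,0,0,0,0.9,-1,1,-54,0,0,0,1,-1,1,-54,0,0,0,1,-1,1,-54,0,0,0,1,-1,1,-54,0,0,0,1],
)

```text
time: 2.7
tool_pos: [0.5541, -0.1922, 0.0826]
orientation: [0.643, 0.766, 0.0, 0.002]
ft_force: [-0.9, -1.2, 7.4]
gripper_width: 0.0111
gripper_force: 60.5
```

step_arm(
  rows=[-3,6,0,0,0,-0.02,1,-7,20,0,0,0,-0.05,1,-12,36,0,0,0,-0.08,1,-17,54,0,0,0,-0.11,1,-23,72,0,0,0,-0.14,1,-28,88,0,0,0,-0.165,1,-31,98,0,0,0,-0.178,1,-31,102,0,0,0,-0.178,1],
)

```text
time: 3.7
tool_pos: [0.5243, -0.0909, 0.0827]
orientation: [0.709, 0.706, 0.001, 0.004]
ft_force: [-0.9, -6.1, 8.3]
gripper_width: 0.0107
gripper_force: 60.7
```

Run:
```python
from h import *
im,m=snap('wrist','w3'); print(sense()['tool_pos'],sense()['gripper_width'],sense()['orientation'],sense()['ft_force'])
```

```text
[ 0.52428602 -0.09055778  0.08267936] 0.010728299039135128 [0.70868018 0.7055182  0.00104313 0.00392165] [ 0.51670891 -3.87662216  9.11070692]
```

View pics/w3.png

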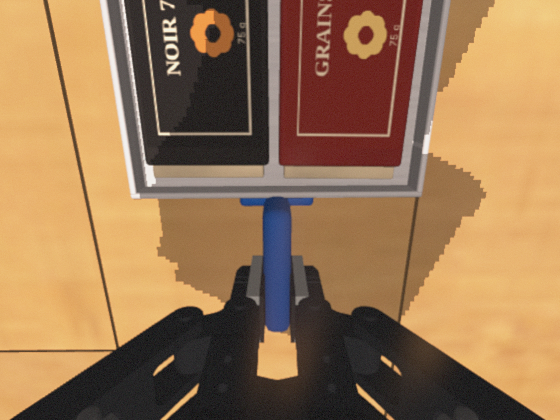

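The view shows the tray held squarely, but the chiller is out of frame. I'll release the tray and look at the chiller from above, which also gives me the spindle.

step_arm(
  rows=[0,0,0,0,0,0,0.45,0,0,0,0,0,0,0.45,0,0,50,0,0,0,0.45,0,20,110,0,0,0,0.45,0,70,150,0,0,0,0.45,0,120,180,0,0,0,0.45,0,150,210,0,0,0,0.45,0,150,210,0,0,0,0.45],
)

```text
time: 4.75
tool_pos: [0.5224, 0.0627, 0.2921]
orientation: [0.708, 0.706, 0.002, 0.002]
ft_force: [0.3, -0.4, -1.2]
gripper_width: 0.0468
gripper_force: 0.0
```

step_arm(
  rows=[0,0,0,0,0,0,0.45,0,0,0,0,0,0,0.45],
)

```text
time: 5.0
tool_pos: [0.5212, 0.0597, 0.2885]
orientation: [0.71, 0.704, -0.001, -0.001]
ft_force: [-0.9, 1.2, 0.4]
gripper_width: 0.0469
gripper_force: 0.0
```

Run:
```python
from h import *
im,m=snap('wrist','w4'); print(sense()['tool_pos'],sense()['orientation'],-np.array(m['R']).T@m['t'])
```

```text
[0.52134116 0.05963669 0.28850856] [ 0.70984062  0.70436071 -0.00103452 -0.00110463] [0.52133115 0.14251465 0.35806813]
```

View pics/w4.png

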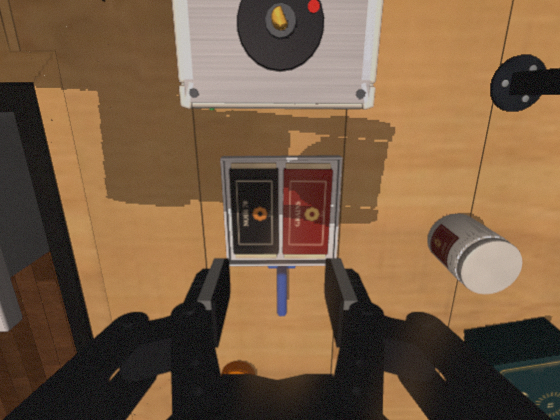

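The view holds both the chiller, with its front top corners at about (180,105) and (373,107), and the tray, with rim corners at (223,158), (341,157), (338,264) and (230,264). The bezel is at (280,27), the spindle at (280,17) and the red dot at (314,6).

Run:
```python
from h import *
s=np.load('w4.npz');im=s['im'];g=cv2.cvtColor(im,cv2.COLOR_RGB2GRAY).astype(float)
hsv=cv2.cvtColor(im,cv2.COLOR_RGB2HSV); sat=hsv[:,:,1].astype(float)
def edge(rows,lo,hi,sgn,z):
    P=[]
    for v in rows:
        d=np.diff(cv2.GaussianBlur(sat[v:v+1,lo:hi],(3,1),0)[0])*sgn; P.append((lo+d.argmax()+.5,v))
    W=onz(s,P,z)[:,:2]*1000
    l=cv2.fitLine(W.astype(np.float32),cv2.DIST_HUBER,0,.01,.01).ravel(); l=l*np.sign(l[1]); l[2:]=np.median(W,0)
    print('edge',l[2:],'yaw',np.degrees(np.arctan2(l[1],l[0])),'med',np.round(W[::20].tolist(),1).tolist())
edge(range(5,95),160,195,-1,.064); edge(range(5,95),362,395,1,.064)
print('front',onz(s,[(182,104),(372,106)],.064)[:,:2]*1000)
edge(range(170,255),215,238,-1,.014); edge(range(170,230),332,350,1,.014)
print('traycorn',onz(s,[(223,158),(341,157),(338,264),(230,264)],.014)[:,:2]*1000)
print('fin',onz(s,[(282,285),(282.5,314)],.034)[:,:2]*1000)
r=blobs(im[:60],(0,180,120),(5,255,255),10)
for c in r:
    q=c.reshape(-1,2).mean(0)
    if q[0]<400: print('dot',q,onz(s,[q],.069)[:,:2]*1000)
y=blobs(im[:60,:400],(15,90,90),(32,255,255),10)
for c in y: print('brass',cv2.minAreaRect(c),c.reshape(-1,2).mean(0),onz(s,[c.reshape(-1,2).mean(0)],.093)[:,:2]*1000)
k=((g<70)[:90,225:335]).astype(np.uint8)
c=max(cv2.findContours(k,cv2.RETR_EXTERNAL,cv2.CHAIN_APPROX_NONE)[0],key=cv2.contourArea).reshape(-1,2)+[225,0]
c=c[c[:,1]>1]; e=cv2.fitEllipse(c); print('bezel',e,onz(s,[e[0]],.069)[:,:2]*1000)
```

```text
edge [436.44223 180.03207] yaw 89.21029 med [[436.8, 212.3], [436.8, 198.1], [436.9, 183.4], [436.1, 168.2], [436.9, 152.4]]
edge [604.8013  178.69853] yaw 89.18455 med [[605.1, 210.9], [604.9, 196.7], [604.6, 182.1], [604.4, 166.9], [602.4, 151.1]]
front [[437.48646253 136.84501077]
 [603.44606357 133.93639857]]
edge [458.07367   18.282227] yaw 89.99542 med [[458.2, 67.0], [457.9, 44.3], [458.6, 20.7], [458.3, -4.0], [457.9, -29.7]]
edge [590.2312    32.359062] yaw 90.00815 med [[590.0, 66.1], [590.2, 43.4], [590.4, 19.8]]
traycorn [[461.74290995  80.10783483]
 [588.69200697  80.30113706]
 [592.45047399 -49.22943513]
 [462.23536911 -48.45708486]]
fin [[ 524.68733018  -65.21986961]
 [ 525.19155284 -105.52930343]]
dot [313.3030303    5.72727273] [[549.49509321 209.62511088]]
brass ((87.5, 29.5), (59.0, 175.0), 90.0) [81.61713287 28.58566434] [[377.19033418 190.92942207]]
brass ((388.5, 29.5), (59.0, 21.0), 90.0) [389.74842767  30.57861635] [[603.76595151 187.69552339]]
brass ((278.0205993652344, 18.45361328125), (23.979801177978516, 13.784795761108398), 68.96248626708984) [279.06779661  17.93220339] [[522.49828809 196.50367232]]
bezel ((279.39434814453125, 26.550960540771484), (84.52095031738281, 87.04813385009766), 139.97523498535156) [[522.83177634 195.3151685 ]]
```

step_arm(
  rows=[0,-50,-20,0,0,0,0.45,0,-100,-60,0,0,0,0.45,0,-145,-110,0,0,0,0.45,0,-150,-165,0,0,0,0.45,0,-150,-210,0,0,0,0.45,0,-150,-210,0,0,0,0.8,0,-150,-210,0,0,0,1,0,-150,-210,0,0,0,1],
)

```text
time: 6.05
tool_pos: [0.5228, -0.0896, 0.0816]
orientation: [0.709, 0.705, 0.001, 0.002]
ft_force: [-0.0, -0.1, -4.1]
gripper_width: 0.0111
gripper_force: 60.3
```

step_arm(
  rows=[0,0,0,0,0,0,1,-2,6,0,0,0,-0.007,1,-4,16,0,0,0,-0.014,1,-4,28,0,0,0,-0.014,1,-4,42,0,0,0,-0.014,1,-4,54,0,0,0,-0.014,1,-4,64,0,0,0,-0.014,1,-4,70,0,0,0,-0.014,1],
)

```text
time: 7.05
tool_pos: [0.5184, -0.0186, 0.0805]
orientation: [0.714, 0.701, 0.0, 0.001]
ft_force: [0.8, -5.7, 5.4]
gripper_width: 0.0107
gripper_force: 61.7
```

step_arm(
  rows=[0,6,0,0,0,0,1,0,18,0,0,0,0,1,0,32,0,0,0,0,1,1,48,0,0,0,0,1,1,64,0,0,0,0,1,1,78,0,0,0,0,1,1,88,0,0,0,0,1,1,94,0,0,0,0,1],
)

```text
time: 8.05
tool_pos: [0.5189, 0.0755, 0.0805]
orientation: [0.714, 0.701, 0.0, 0.001]
ft_force: [0.7, -6.0, 5.6]
gripper_width: 0.0108
gripper_force: 61.8
```

step_arm(
  rows=[0,3,0,0,0,0,1,0,5,0,0,0,0,1,0,7,0,0,0,0,1],
)

```text
time: 8.43
tool_pos: [0.5189, 0.0821, 0.0805]
orientation: [0.714, 0.7, -0.0, 0.0]
ft_force: [-0.1, -6.7, 6.3]
gripper_width: 0.0107
gripper_force: 61.9
```

step_arm(
  rows=[0,1,0,0,0,0,1,0,2,0,0,0,0,1],
)

```text
time: 8.68
tool_pos: [0.5188, 0.084, 0.0805]
orientation: [0.714, 0.7, -0.0, 0.0]
ft_force: [0.9, -6.3, 7.7]
gripper_width: 0.0109
gripper_force: 61.9
```

step_arm(
  rows=[0,1,0,0,0,0,1,0,2,0,0,0,0,1],
)

```text
time: 8.93
tool_pos: [0.5189, 0.086, 0.0805]
orientation: [0.714, 0.7, -0.0, 0.0]
ft_force: [-0.7, -6.3, 7.2]
gripper_width: 0.0111
gripper_force: 61.9
```

step_arm(
  rows=[0,1,0,0,0,0,1,0,2,0,0,0,0,1],
)

```text
time: 9.18
tool_pos: [0.5188, 0.088, 0.0805]
orientation: [0.714, 0.7, -0.0, 0.0]
ft_force: [0.0, -5.2, 6.0]
gripper_width: 0.0111
gripper_force: 61.9
```

step_arm(
  rows=[0,1,0,0,0,0,1,0,2,0,0,0,0,1],
)

```text
time: 9.43
tool_pos: [0.5189, 0.09, 0.0805]
orientation: [0.714, 0.7, 0.0, 0.0]
ft_force: [0.5, -6.1, 7.3]
gripper_width: 0.0114
gripper_force: 61.9
```

step_arm(
  rows=[0,1,0,0,0,0,1,0,2,0,0,0,0,1],
)

```text
time: 9.68
tool_pos: [0.5188, 0.092, 0.0805]
orientation: [0.714, 0.7, -0.0, 0.0]
ft_force: [0.4, -6.4, 6.3]
gripper_width: 0.011
gripper_force: 61.9
```

step_arm(
  rows=[0,1,0,0,0,0,1,0,2,0,0,0,0,1],
)

```text
time: 9.93
tool_pos: [0.5188, 0.094, 0.0805]
orientation: [0.714, 0.7, -0.0, 0.0]
ft_force: [-0.0, -5.1, 6.6]
gripper_width: 0.0108
gripper_force: 61.9
```

step_arm(
  rows=[0,1,0,0,0,0,1,0,2,0,0,0,0,1,0,3,0,0,0,0,1],
)

```text
time: 10.3
tool_pos: [0.5188, 0.0969, 0.0805]
orientation: [0.714, 0.7, -0.0, 0.0]
ft_force: [0.4, -6.1, 7.0]
gripper_width: 0.0113
gripper_force: 61.9
```

step_arm(
  rows=[0,1,0,0,0,0,1,0,2,0,0,0,0,1],
)

```text
time: 10.55
tool_pos: [0.5188, 0.099, 0.0806]
orientation: [0.714, 0.7, -0.0, 0.0]
ft_force: [0.8, -5.9, 6.6]
gripper_width: 0.0108
gripper_force: 61.9
```

Run:
```python
from h import *
snap('side','side1'); snap('wrist','w5')
a=cv2.resize(np.load('side1.npz')['im'][165:285,230:330,::-1],None,fx=5,fy=5,interpolation=cv2.INTER_CUBIC)
cv2.imwrite('pics/c3.png',a); print(sense()['tool_pos'])
```

```text
[0.51879134 0.09905171 0.08053276]
```

View pics/w5.png

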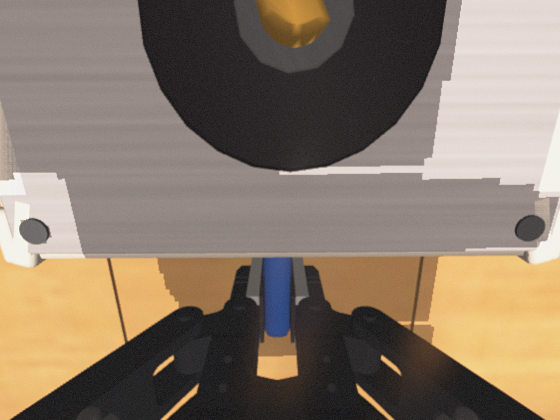

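The view shows the chiller's front edge at row about 253, with the fin sticking out from there to row 337.

Run:
```python
from h import *
s=np.load('w5.npz')
print(onz(s,[(120,256),(278,253),(450,252)],.064)*1000,onz(s,[(25,265),(535,262)],.064)*1000,onz(s,[(277,337)],.034)*1000)
```

```text
[[471.85884242 137.60569784  64.        ]
 [519.15173408 137.69943343  64.        ]
 [570.44628437 137.01945875  64.        ]] [[442.51391427 135.11123157  64.        ]
 [596.72638257 133.13110953  64.        ]] [[517.80354916  80.78179145  34.        ]]
```

step_arm(
  rows=[0,1,0,0,0,0,1,0,2,0,0,0,0,1],
)

```text
time: 10.9
tool_pos: [0.5188, 0.1006, 0.0805]
orientation: [0.714, 0.701, -0.0, 0.001]
ft_force: [-0.5, -10.6, 6.0]
gripper_width: 0.0112
gripper_force: 61.9
```

step_arm(
  rows=[0,1,0,0,0,0,1,0,2,0,0,0,0,1],
)

```text
time: 11.15
tool_pos: [0.5197, 0.1012, 0.0806]
orientation: [0.713, 0.701, -0.0, 0.002]
ft_force: [1.3, -17.6, 4.7]
gripper_width: 0.011
gripper_force: 61.6
```

step_arm(
  rows=[0,1,0,0,0,0,1,0,2,0,0,0,0,1],
)

```text
time: 11.4
tool_pos: [0.5202, 0.1015, 0.0806]
orientation: [0.712, 0.702, -0.001, 0.003]
ft_force: [1.2, -27.7, 5.4]
gripper_width: 0.0111
gripper_force: 61.7
```

Contact with the back stop is firm, with force up to 28 N, so the tray is home. Next I release it and go to the knob.

step_arm(
  rows=[0,-5,0,0,0,0,0.45,0,-5,0,0,0,0,0.45,0,-5,0,0,0,0,0.45,0,-8,50,0,0,0,0.45,0,-30,105,0,0,-0.15,0.45,-10,-80,140,0,0,-0.3,0.45,-25,-135,150,0,0,-0.48,0.45,-40,-190,150,0,0,-0.66,0.45],
)

```text
time: 12.4
tool_pos: [0.4789, -0.086, 0.2312]
orientation: [0.903, 0.429, 0.001, 0.001]
ft_force: [0.1, -0.6, 0.3]
gripper_width: 0.0472
gripper_force: 0.0
```

step_arm(
  rows=[-20,-55,0,0,0,-0.17,0.45,-40,-110,0,0,0,-0.34,0.45,-55,-160,0,0,0,-0.51,0.45,-70,-205,0,0,0,-0.68,0.45,-80,-230,0,0,0,-0.85,0.45,-80,-230,0,0,0,-0.98,0.45,-80,-230,0,0,0,-0.98,0.45,-80,-230,0,0,0,-0.98,0.45],
)

```text
time: 13.4
tool_pos: [0.399, -0.3144, 0.2298]
orientation: [0.999, -0.043, -0.0, -0.0]
ft_force: [-0.4, -0.2, -0.3]
gripper_width: 0.0472
gripper_force: 0.0
```

Run:
```python
from h import *
im,m=snap('wrist','w6'); s=sense(); q=s['orientation'];print(s['tool_pos'],'yang',2*np.degrees(np.arctan2(q[1],q[0]))-90,s['joints'])
w=blobs(im,(0,0,140),(179,70,255),15)
for x in w:
    P=onz(m,x.reshape(-1,2),.04)[:,:2]*1000
    print('white',x.reshape(-1,2).mean(0),cv2.minAreaRect(P.astype(np.float32)))
k=(im.max(2)<60).astype(np.uint8)
for c in cv2.findContours(k,cv2.RETR_EXTERNAL,cv2.CHAIN_APPROX_NONE)[0]:
    if 400<cv2.contourArea(c)<15000: e=cv2.minEnclosingCircle(c); print('dark',e,cv2.contourArea(c),onz(m,[e[0]],.02)[0]*1000)
```

```text
[ 0.39906428 -0.31448434  0.22983379] yang -94.96560256349082 [-8.87725628e-01  4.81779847e-01  1.79669783e+00  1.99539918e-04
  8.63630788e-01  7.69607137e-01]
white [530.72925764 216.65938865] ((363.6970520019531, -539.8746948242188), (78.69448852539062, 47.93455123901367), 62.01981735229492)
white [151.71551724 407.65517241] ((176.8744354248047, -154.8289031982422), (53.469032287597656, 39.444374084472656), 85.25333404541016)
white [373.70212766 143.34042553] ((439.2942199707031, -395.9723815917969), (20.000446319580078, 5.931219577789307), 48.85321807861328)
white [179.51666667 135.7       ] ((458.3417053222656, -242.381103515625), (19.661270141601562, 5.925132751464844), 74.27462768554688)
white [254.62   8.5 ] ((541.1595458984375, -311.3150634765625), (6.345495700836182, 10.585319519042969), 84.0352783203125)
white [273.5  99.5] ((479.1910095214844, -319.1731872558594), (3.876909017562866, 18.198932647705078), 85.00152587890625)
dark ((274.0, 111.10526275634766), 28.963970184326172) 2130.5 [ 469.93976285 -318.56576668   20.        ]
```

step_arm(
  rows=[35,-2,-30,0,0,0,0.45,70,-4,-60,0,0,0,0.45,70,-4,-100,0,0,0,0.45,70,-4,-125,0,0,0,0.45,70,-4,-134,0,0,0,0.45,70,-4,-134,0,0,0,0.45],
)

```text
time: 14.2
tool_pos: [0.4689, -0.3189, 0.0957]
orientation: [0.999, -0.044, -0.0, -0.0]
ft_force: [-0.2, 0.9, -0.2]
gripper_width: 0.0466
gripper_force: 0.0
```

step_arm(
  rows=[0,0,0,0,0,0,0.8,0,0,0,0,0,0,1,0,0,0,0,0,0,1,0,0,0,0,0,0,1],
)

```text
time: 14.7
tool_pos: [0.4694, -0.3199, 0.0973]
orientation: [0.999, -0.045, 0.001, 0.001]
ft_force: [-0.8, 0.2, 6.0]
gripper_width: 0.0104
gripper_force: 61.2
```

step_arm(
  rows=[0,0,40,0,0,0,1,0,10,90,0,0,0,1,2,50,130,0,0,0.07,1,6,100,145,0,0,0.14,1,10,155,145,0,0,0.22,1,16,210,145,0,0,0.3,1,22,265,145,0,0,0.38,1,28,320,145,0,0,0.46,1],
)

```text
time: 15.7
tool_pos: [0.4967, 0.0024, 0.2412]
orientation: [0.983, 0.185, 0.0, 0.0]
ft_force: [0.5, -0.1, -0.6]
gripper_width: 0.0103
gripper_force: 60.3
```

step_arm(
  rows=[0,50,0,0,0,0.06,1,-5,95,0,0,0,0.115,1,-10,130,0,0,0,0.115,1,-15,155,0,0,0,0.115,1,-15,165,0,0,0,0.115,1,-15,165,0,0,0,0.115,1],
)

```text
time: 16.45
tool_pos: [0.482, 0.1658, 0.241]
orientation: [0.971, 0.241, 0.0, 0.0]
ft_force: [-0.4, 0.1, -0.8]
gripper_width: 0.0101
gripper_force: 60.3
```

Run:
```python
from h import *
im,m=snap('wrist','w7'); s=sense(); q=s['orientation'];print(s['tool_pos'],'yang',2*np.degrees(np.arctan2(q[1],q[0]))-90,s['gripper_width'],s['ft_force'])
def ana(im,m):
    for c in blobs(im,(0,180,100),(6,255,255),20)[:4]:
        p=c.reshape(-1,2).mean(0); print('dot',p,cv2.contourArea(c),onz(m,[p],.069)[0]*1000)
    for c in blobs(im,(12,150,60),(24,255,255),30)[:4]:
        p=c.reshape(-1,2); print('brass',p.mean(0),p.min(0),p.max(0),cv2.contourArea(c))
    for c in blobs(im,(0,0,140),(179,70,255),20)[:6]:
        p=c.reshape(-1,2); print('white',p.mean(0),cv2.contourArea(c))
ana(im,m); z=np.load('w5.npz'); print('w5'); ana(z['im'],z)
```

```text
[0.48208655 0.16526291 0.24098641] yang -62.158291274181195 0.01066501421195088 [ 0.31739486 -0.99743557 -0.05078163]
dot [266.55555556 100.19444444] 105.0 [549.30810911 209.56649006  69.        ]
brass [ 33.39473684 370.56339713] [  0 317] [ 98 419] 4533.0
brass [552.88461538 351.96153846] [541 333] [559 374] 475.0
brass [155.61744966 241.30872483] [140 230] [171 256] 284.5
brass [263.         145.32727273] [254 138] [273 154] 231.5
white [240.7062212  103.75691244] 22738.0
white [277.07368421 268.30526316] 369.5
white [168.24137931 414.27586207] 40.5
white [279.   82.5] 37.0
white [314.13636364 207.45454545] 22.0
w5
brass [291.47619048  17.93121693] [256   0] [329  46] 2560.5
white [280.3248337  146.09700665] 101993.0
```

View pics/w7.png

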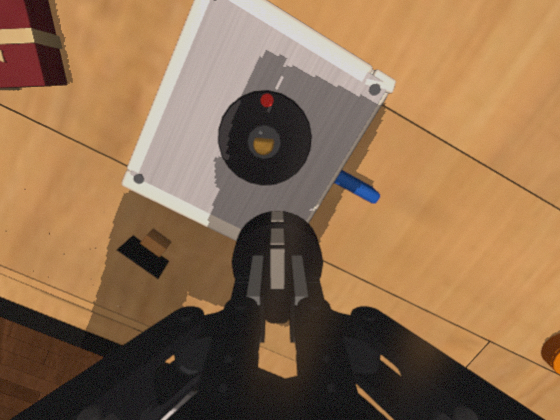

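The view shows the bezel at about (265,138), with the red dot at (266,100) above the brass shaft at (263,145). The knob is held with its skirt centred near column 277, pointing toward the dot's side, and the blue fin shows beside the chiller.

Run:
```python
from h import *
from scipy.optimize import least_squares
s=np.load('w7.npz');im=s['im']; mx=cv2.GaussianBlur(im,(3,3),0).max(2)
def circ(P):
    f=lambda p:np.hypot(P[:,0]-p[0],P[:,1]-p[1])-p[2]
    r=least_squares(f,[*P.mean(0),30],loss='soft_l1',f_scale=.5); return r.x,np.abs(f(r.x)).mean()
def edge(c,r0,r1,angs,z):
    pts=[]
    for a in np.radians(angs):
        rr=np.arange(r0,r1,.5);u=c[0]+rr*np.cos(a);v=c[1]+rr*np.sin(a)
        p=cv2.remap(mx.astype(np.float32),u[None].astype(np.float32),v[None].astype(np.float32),cv2.INTER_LINEAR)[0]
        d=np.convolve(p,[1,1,0,-1,-1],'valid'); i=d.argmax()+2; pts.append((u[i],v[i]))
    return onz(s,pts,z)[:,:2]*1000
print('bezel',circ(edge((265,138),38,56,list(range(-180,80,5))+list(range(110,180,5)),.069)))
for z in(.165,.145): print('skirt',z,circ(edge((277,256),36,56,range(-165,-15,4),z)))
for v in range(10): pass
x=blobs(im[200:300,240:310],(0,0,140),(179,60,255),15)
for c in x:
    q=c.reshape(-1,2)+[240,200]; print('ptr',q.min(0),q.max(0),cv2.minAreaRect((onz(s,q,.185)[:,:2]*1000).astype(np.float32)))
hs=cv2.inRange(cv2.cvtColor(im,cv2.COLOR_RGB2HSV),(12,120,60),(26,255,255))[130:162,245:285]
c=max(cv2.findContours(hs,cv2.RETR_EXTERNAL,cv2.CHAIN_APPROX_NONE)[0],key=cv2.contourArea).reshape(-1,2)+[245,130]
print('brass tip',circ(onz(s,c,.093)[:,:2]*1000)); print(onz(s,[(263.5,c[:,1].min()),(263.5,c[:,1].max())],.093)*1000)
```

```text
bezel (array([523.87553874, 198.31616598,  34.70747946]), np.float64(0.12476252336278788))
skirt 0.165 (array([490.63907443, 170.16768055,  20.9094849 ]), np.float64(0.0925282780351269))
skirt 0.145 (array([481.81546516, 165.47989883,  23.78068312]), np.float64(0.10510414842174311))
ptr [272 250] [283 287] ((491.197509765625, 170.2620391845703), (18.56193733215332, 4.777497291564941), 27.612010955810547)
brass tip (array([523.08089134, 198.05061291,   6.15500694]), np.float64(0.5419297657577904))
[[527.60215049 199.84737562  93.        ]
 [518.08458923 194.97139404  93.        ]]
```

step_arm(
  rows=[20,16,0,0,0,-0.03,1,42,33,0,0,0,-0.058,1,42,33,-20,0,0,-0.058,1,42,33,-40,0,0,-0.058,1,42,33,-44,0,0,-0.058,1,42,33,-44,0,0,-0.058,1],
)

```text
time: 17.25
tool_pos: [0.5242, 0.1979, 0.197]
orientation: [0.977, 0.212, -0.0, 0.0]
ft_force: [-0.3, -0.5, -0.2]
gripper_width: 0.0104
gripper_force: 60.3
```

step_arm(
  rows=[0,0,-4,0,0,0,1,0,0,-8,0,0,0,1,0,0,-10,0,0,0,1],
)

```text
time: 17.62
tool_pos: [0.5238, 0.1987, 0.1869]
orientation: [0.977, 0.212, 0.0, 0.0]
ft_force: [-1.3, -0.2, -0.6]
gripper_width: 0.0103
gripper_force: 60.3
```

Run:
```python
from rig import sense
s=sense();print(s['tool_pos'],s['ft_force'],s['wrist_torque'],s['orientation'])
```

```text
[0.52379846 0.19873637 0.18690939] [-1.29000851 -0.24765554 -0.63100015] [ 0.01324236  0.01312125 -0.02396105] [9.77200886e-01 2.12316800e-01 7.35544462e-05 9.35419614e-06]
```

step_arm(
  rows=[0,0,-3,0,0,0,1,0,0,-6,0,0,0,1,0,0,-8,0,0,0,1,0,0,-8,0,0,0,1],
)

```text
time: 18.12
tool_pos: [0.5237, 0.1987, 0.1787]
orientation: [0.977, 0.212, -0.0, -0.0]
ft_force: [0.6, 0.1, -1.1]
gripper_width: 0.0104
gripper_force: 60.3
```

step_arm(
  rows=[0,0,-1,0,0,0,1,0,0,-2,0,0,0,1,0,0,-3,0,0,0,1,0,0,-4,0,0,0,1],
)

```text
time: 18.62
tool_pos: [0.5239, 0.1987, 0.1752]
orientation: [0.977, 0.212, 0.0, 0.0]
ft_force: [-0.5, -0.7, 3.1]
gripper_width: 0.0105
gripper_force: 60.8
```

Seat contact came at about 0.175 as predicted, with the spring starting at 3 N. Now I press through.

step_arm(
  rows=[0,0,-1,0,0,0,1,0,0,-2,0,0,0,1,0,0,-3,0,0,0,1,0,0,-4,0,0,0,1],
)

```text
time: 19.12
tool_pos: [0.5239, 0.1988, 0.1714]
orientation: [0.977, 0.212, 0.0, 0.0]
ft_force: [-1.8, -0.4, 6.9]
gripper_width: 0.0106
gripper_force: 61.3
```

step_arm(
  rows=[0,0,-1,0,0,0,1,0,0,-2,0,0,0,1,0,0,-3,0,0,0,1,0,0,-3,0,0,0,1],
)

```text
time: 19.62
tool_pos: [0.5239, 0.1988, 0.1701]
orientation: [0.977, 0.212, 0.001, 0.0]
ft_force: [-4.9, -0.2, 16.8]
gripper_width: 0.0104
gripper_force: 62.9
```

Run:
```python
from h import *
s=np.load('w7.npz')
c=blobs(s['im'],(105,150,40),(125,255,255))[0].reshape(-1,2); P=onz(s,c,.034)*1000; print(P.min(0),P.max(0))
snap('side','side2'); q=sense(); print(q['tool_pos'],q['ft_force'],q['gripper_force'])
```

```text
[515.1514791   83.29091521  34.        ] [527.26687495 125.52338561  34.        ]
[0.52389191 0.19874973 0.17013779] [-3.62926071 -0.20089145 18.42822293] 62.91808247566223
```

The fin end is at y = 83.3 mm, which matches the tray fully home, and the knob is pressed to its stop. I'm handing the job in.

```bash
python3 -c "
from rig import close_job; print(close_job())"
```

```text
the job is handed in; nothing more can be done
None
```

I handed the job in at about 20 s. The tray is home against the back stop, and the knob is seated on the spindle and held at the end of its travel (about 18 N). I didn't re-check the bars once the tray was inside the chiller. `close_job()` gave no verdict.

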